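Close, turn over and read a lens in the lens tester

TASK

Close the clear lid over the lens in the tester's holder, then turn the whole holder over by its orange bar until it lies fully down on the reading plate, letting it down gently rather than dropping it. Then press the green dome key on the console just until you feel it click (the force falls away), stopping before the bottom of its travel, and let it come back up. Leave the red and yellow keys and the things standing around alone.

Things in the scene. Friction and masses are not known exactly. Their poses are not given: they have to be found in the camera images.
- tester: Fixed lens tester, a white box with a blue display head along its far edge; box 130 (its x) x 210 (its y) mm, top 50 mm high; the head spans x = +65 to +100 mm, full width, 75 mm high. Origin: centre of the underside on the table, z up, turned only in yaw. The lens holder is hinged across its middle; the loading side is its +y side, the black reading plate (top 55 mm high) its -y side.
- hinge (a point): Middle of the holder's hinge axis, 64 mm above the table. The axis runs along the tester's x.
- holder (a joint): Turn of the grey holder, rad: 0 = lying on the tester's +y side (start), 1.57 = upright, 3.14 = turned over, lying on the reading plate on the -y side. Swings freely (about 0.22 kg, plus lid and lens), and falls to either side if let go. The tray is 100 mm wide along the hinge, reaches from 12 to 110 mm from the axis and is 12 mm thick, its top face level with the hinge axis at 0; a bar is carried beyond it.
- holder_grip (a point): Middle of the holder's orange grip bar: round, 10 mm thick, 88 mm long, parallel to the hinge and 155 mm from the axis. It is held at its ends by two steel arms, with 40 mm free between it and the tray. At the start it is 64 mm above the table, outside the tester's box, so that fingers can pinch it from above, one finger on each side (closing along the tester's y); it can turn within the fingers.
- lid (a joint): Opening of the holder's lid, rad: 0 = closed on the tray, starts open 1.3 to 1.8 (about upright), at most 2.0. A clear plate with blue rim, 100 x 96 x 6 mm, hinged parallel to the holder's hinge on a line 12 mm from it (towards +y of the tester at the start) and level with it. Stays where it is left (a stiff hinge, about 1 N at its free edge moves it) and shuts towards the tester's +y side.
- lid_edge (a point): Middle of the lid's free edge, 97 mm from the lid's hinge and half-way through its thickness.
- holder_middle (a point): Middle of the holder's lens recess (76 x 76 x 9 mm), 61 mm from the holder's hinge axis.
- lens_center (a point): Centre of the amber lens, a loose disc 72 mm across and 7 mm thick, lying in the holder's recess from the start.
- console: Fixed grey key console with black top, 200 (its x) x 90 (its y) x 40 mm, three round dome keys in a row along its x, 60 mm apart, in any order. Origin: centre of the underside on the table.
- start_key_top (a point): Centre of the top face of the green key, 34 mm across, 58 mm above the table when up. It moves straight down.
- start_key (a joint): Depth of the green key, m: 0 = up, 0.010 = bottomed. A dome spring: resists with 2 N at first, rising to a peak of about 6 N at 2.6 mm, then clicks: the force falls to about 2.5 N at 7 mm and climbs again to about 7.5 N at the bottom. It registers from 4.5 mm; beyond 8.5 mm it counts as driven to the bottom. Springs back when released.
- stop_key (a joint): Depth of the red key, m, same dome and size: not to be pressed.
- mode_key (a joint): Depth of the yellow key, m, same dome and size: not to be pressed.
- case: Bystander: closed blue and black glasses case 65 x 160 x 40 mm, origin under its centre.
- spray: Bystander: white spray bottle with a blue cap, 44 mm across, 120 mm high, origin under its centre.
- spectacles: Bystander: folded black spectacles lying with the lenses up, 36 (its x) x 124 (its y) x 15 mm; origin under its centre.

How it is judged:
By the outcome, as a careful person would: the job done as asked, in the order asked, and still so for the second after the job is handed in, with the robot touching nothing.
It also fails if it takes over 69 s, if anything falls off the work surface, if the arm or the gripper's body presses on something with over 40 N, if the wrist force passes 120 N, or if a joint passes its speed limit or range.

ROBOT

A 7-joint arm with a two-finger parallel gripper is mounted at the origin on the work surface. World frame = base frame: x ahead of the robot, y to its left, z up, the work surface at z = 0. Lengths are in m, angles in rad, forces in N, time in s.
With the tool pointing down it reaches from about 0.425 to 0.875 m from the base axis. Payload 4.7 kg.
Tool frame: the origin (TCP) lies at the centre of the arm's flange, where the gripper is bolted on; the fingertips stand 182 mm ahead of it and the grasp point (between the pads) lies ahead of it (ctrl.hold_point_z is the z of the grasp point in the tool frame, in m); z points along the fingers, y is the direction in which the jaws open and shut (so a half turn about z gives the same grasp; the last joint's range is limited). The gripper opens to 87 mm and grips with 3 to 60 N. Pads are 19 mm wide; open, the fingers measure 117 mm over their backs; the gripper's body (75 mm by 190 mm) begins 51 mm behind the grasp point.
Start: joints at [-1.122, 0.321, -0.07, 1.45, 0.023, 1.371, -0.057], TCP at [0.274, 0.59, 0.405] pointing down, gripper open.
Joint ranges: [-2.86, 2.86], [-0.3, 2.09], [-1.38, 1.24], [0.06, 2.45], [-1.56, 4.7], [0.09, 2.05], [-2.69, 2.69]. Speed limits (rad/s): [2.57, 2.57, 3.14, 3.14, 3.14, 3.14, 3.14].

INTERFACE

Orientations are given as a rotation vector (axis times angle).
In Python, from bench import get_state, imaging, workorder, ctrl gives the robot as it stands.
- The arm moves only by the tool step_arm, never from a script. Its argument "increments" is a list of rows, each an object of numbers: "claw": the opening, from 0 (shut) to 1 (fully open); "tx", "ty", "tz": the shift along the tool's x, y, z in m; "spin": the turn about the tool's z in degrees. A call has 1 to 8 rows; each row is the pose to reach, as a shift and turn from the pose commanded when the call began, along the tool's axes at that moment; what a row does not reach only later rows make up. A row lasts 1/12 s, in which the tool goes at most 41.7 mm and 7.16 degrees, less where a joint would pass 70% of its speed; a pose out of reach is approached as far as the arm can. A call with a gripper value outside its range is refused whole. The fingers move at their own pace and stop on an object; "force" is the grip in N (left out, the last holds). Time passes only in rows, so rows that repeat a pose let the fingers close. It gives the time, the measured TCP pose, the force and the opening at its end, in the units of the state.
- get_state(): the state, without advancing time (a new reading comes with each control period).
- imaging.get_image(name): name is "scene" or "side" or "wrist"; returns the picture (384x512x3 uint8, blue, green, red); there is no depth.
- imaging.camera_params(name): a dict with "intrinsics" (3x3 intrinsics, pixels), "camera_from_world" (4x4, takes a point from world to camera coordinates). Camera axes: x right, y down, z forward; pixel columns grow to the right and rows downward; lengths in m; the calibration is good to about 2 mm. A picture is of the moment at which its call begins: read the wrist's pose just before it. camera_params takes no time and is no camera call; for the wrist camera it gives the pose at the moment of the call.
- workorder.close_job(): hands the job in, once; it reports no verdict.
The state is a dict: "time": time; "joint_positions": joint angles; "qd": joint speeds; "joint_torque": joint torques, N m; "position": TCP position; "tool_rot": TCP orientation; "ft_force": force on the tool from outside, world axes, zero at the start; "torque": the same for the moment, N m; "grip_width": opening from 0.0 (shut) to 1.0 (fully open).
Only numpy, scipy, OpenCV 4.12 (cv2) and the standard library are available. Lean on these libraries where they do the work, as an engineer would, in place of code of your own. Each camera call takes 0.05 s, during which the arm holds its last target. There are 200 camera calls.

## Working session

There is one attempt and no reset: what is moved stays moved. The work goes in short steps, Python scripts to look and compute and a tool call to move; the robot and the scene stay as the last step left them, time stands still between calls to the robot, and variables do not carry over. Pictures are saved under pics/ and viewed, on a budget of 10 in all, crops included, one or two more only if the job needs it, and the job is handed in when it is done.

Besides the shell and the picture viewer there is one more tool, called after "Call:" as name(argument=value, ...) on one line, values as JSON. step_arm: Moves the arm, as the interface text tells. Its arguments: {"type":"object","properties":{"increments":{"type":"array"},"force":{"type":"number"}},"required":["increments"]}

```bash
ls; mkdir -p pics; python3 - <<'E'
from bench import get_state, imaging, workorder, ctrl
import cv2, numpy as np
print(get_state(), ctrl.hold_point_z)
a=imaging.get_image("scene");b=imaging.get_image("side")
np.save("scene.npy",a);np.save("side.npy",b)
cv2.imwrite("pics/a.png",a);cv2.imwrite("pics/b.png",b)
for n in("scene","side"):
  p=imaging.camera_params(n);np.savez(n+"_cam.npz",**p);print(n,p)
E
```

```text
pics
{'time': 0.0, 'joint_positions': array([-1.12186574,  0.32185255, -0.07009335,  1.45167289,  0.02262267,
        1.3707704 , -0.05690297]), 'qd': array([ 6.00480336e-04, -1.71228429e-04,  6.19760289e-04, -9.03740959e-05,
       -1.18501778e-04, -1.06893712e-04, -1.02600980e-03]), 'joint_torque': array([-3.00619658e-04, -4.91292787e+01, -4.04091440e-01, -3.12537181e+01,
       -6.39034552e-02,  4.36263601e-02,  1.81411397e-04]), 'position': array([0.27376258, 0.58932091, 0.40364311]), 'tool_rot': array([-6.77535306e-01, -3.06735409e+00,  2.97225529e-03]), 'ft_force': array([ 1.00292366,  0.07864768, -0.15316482]), 'torque': array([0.02809354, 0.00743072, 0.02750411]), 'grip_width': 0.9983608108147329} 0.1635
scene {'intrinsics': array([[494.54230235,   0.        , 257.2707288 ],
       [  0.        , 494.54230235, 183.29764402],
       [  0.        ,   0.        ,   1.        ]]), 'camera_from_world': array([[ 0.32576554,  0.94542447, -0.00702725, -0.16163415],
       [ 0.57811818, -0.20507279, -0.78976232, -0.28717547],
       [-0.74810172,  0.25321477, -0.61337272,  1.57713379],
       [ 0.        ,  0.        ,  0.        ,  1.        ]])}
side {'intrinsics': array([[366.17366048,   0.        , 251.88269656],
       [  0.        , 366.17366048, 182.16904191],
       [  0.        ,   0.        ,   1.        ]]), 'camera_from_world': array([[-0.90887412, -0.41691399,  0.01142636,  0.50742533],
       [-0.24680114,  0.51553852, -0.82055422,  0.23207804],
       [ 0.3362098 , -0.74860053, -0.57145447,  0.62852439],
       [ 0.        ,  0.        ,  0.        ,  1.        ]])}
```

View pics/a.png

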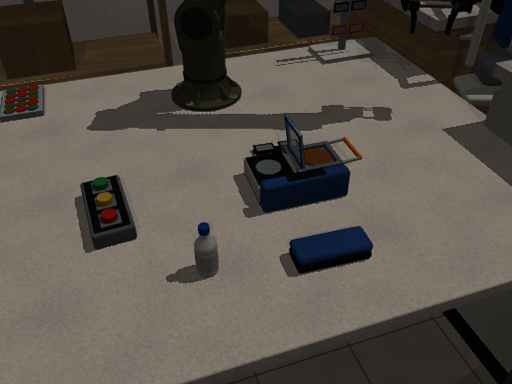

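View pics/b.png

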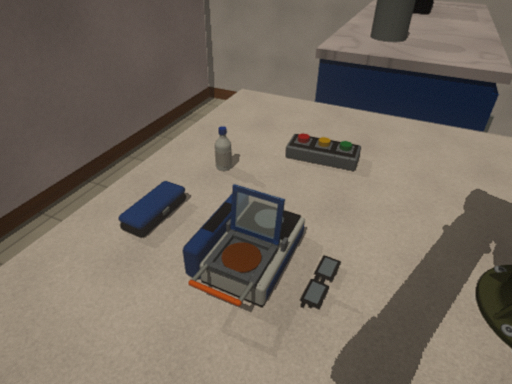

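The scene view shows the bar at about (350,149), the lens at (318,156), the lid's top edge near (290,120) and the green key at (101,183). In the side view the bar is at (215,292), the lens at (242,257), the lid at (258,213) and the green key at (346,146). The spectacles are at about (320,282).

```bash
cat > h.py <<'E'
import numpy as np, cv2
def cam(n):
    p=np.load(n+"_cam.npz"); return p["intrinsics"],p["camera_from_world"]
def ray(c,uv):
    K,T=c; R,t=T[:3,:3],T[:3,3]
    return -R.T@t, R.T@np.linalg.solve(K,[uv[0],uv[1],1])
def onplane(c,uv,z):
    o,d=ray(c,uv); return o+d*(z-o[2])/d[2]
def tri(c1,u1,c2,u2):
    A=[];b=[]
    for c,u in((c1,u1),(c2,u2)):
        o,d=ray(c,u); d/=np.linalg.norm(d); P=np.eye(3)-np.outer(d,d); A.append(P);b.append(P@o)
    return np.linalg.lstsq(np.vstack(A),np.hstack(b),rcond=None)[0]
def blobs(img,lo,hi,mn=15):
    m=cv2.inRange(cv2.cvtColor(img,cv2.COLOR_BGR2HSV),lo,hi)
    cs=cv2.findContours(m,cv2.RETR_EXTERNAL,cv2.CHAIN_APPROX_NONE)[0]
    return sorted([c for c in cs if cv2.contourArea(c)>=mn],key=cv2.contourArea)[::-1]
E
python3 - <<'E'
from h import *
np.set_printoptions(precision=4,suppress=True)
for n in("scene","side"):
    im=np.load(n+".npy");c=cam(n)
    for nm,lo,hi,z in(("orange",(3,150,90),(14,255,255),.064),("green",(45,100,50),(85,255,255),.058),("blue",(105,130,40),(130,255,255),.07)):
        for b in blobs(im,lo,hi)[:6]:
            M=cv2.moments(b);u=(M["m10"]/M["m00"],M["m01"]/M["m00"])
            r=cv2.minAreaRect(b)
            print(n,nm,cv2.contourArea(b),np.round(u,1),onplane(c,u,z),"rect",np.round(r[1],1),round(r[2],1),cv2.boundingRect(b))
            if nm=="orange" and max(r[1])>2.2*min(r[1]):
                bx=cv2.boxPoints(r); i=np.argsort(np.linalg.norm(bx-bx[0],axis=1))
                e=[(bx[i[0]]+bx[i[1]])/2,(bx[i[2]]+bx[i[3]])/2]
                print("  ends",[onplane(c,x,z) for x in e])
E
```

```text
scene orange 32.5 [352.6 147.5] [0.5175 0.2401 0.064 ] rect [26.9  2. ] 49.8 (343, 137, 19, 21)
  ends [array([0.4658, 0.2413, 0.064 ]), array([0.5613, 0.2389, 0.064 ])]
scene green 73.0 [ 99.7 180.9] [ 0.4397 -0.3582  0.058 ] rect [ 7.3 14.3] 78.7 (93, 177, 15, 9)
scene blue 1634.0 [330.8 243.6] [0.8058 0.042  0.07  ] rect [23.7 78.1] 78.3 (291, 226, 81, 36)
scene blue 423.0 [302.  177.5] [0.5955 0.0721 0.07  ] rect [ 9.4 88.4] 78.7 (261, 165, 89, 25)
scene blue 51.0 [203.1 226. ] [ 0.677  -0.1758  0.07  ] rect [ 6. 10.] 90.0 (198, 223, 11, 7)
side orange 276.0 [215.3 292.8] [0.5133 0.24   0.064 ] rect [56.5  6.3] 23.2 (189, 280, 53, 26)
  ends [array([0.5639, 0.2385, 0.064 ]), array([0.4675, 0.2412, 0.064 ])]
side green 66.5 [345.3 145.2] [ 0.4364 -0.345   0.058 ] rect [ 8. 11.] 90.0 (340, 141, 12, 9)
side blue 5453.0 [423.3  96.3] [ 0.2672 -0.7872  0.07  ] rect [162.7  44.4] 10.3 (336, 66, 162, 65)
side blue 939.5 [149.9 203.1] [0.7456 0.1027 0.07  ] rect [18.8 67.2] 52.1 (120, 182, 62, 45)
side blue 299.0 [198.3 240.6] [0.5965 0.1551 0.07  ] rect [12.9 30.6] 41.6 (185, 229, 29, 25)
side blue 35.5 [262.6 237.3] [0.4929 0.0965 0.07  ] rect [34.9  5.3] 13.1 (244, 231, 34, 13)
side blue 15.0 [235.6 227.8] [0.5502 0.0946 0.07  ] rect [12.5  3.4] 31.0 (231, 224, 12, 8)
```

```bash
python3 - <<'E'
import cv2,numpy as np
a=np.load("scene.npy")[100:220,230:370];b=np.load("side.npy")[170:310,180:350]
s=[cv2.resize(x,(400,int(400*x.shape[0]/x.shape[1])),interpolation=cv2.INTER_CUBIC) for x in(a,b)]
h=max(x.shape[0] for x in s)
cv2.imwrite("pics/c.png",np.hstack([cv2.copyMakeBorder(x,0,h-x.shape[0],0,0,cv2.BORDER_CONSTANT) for x in s]))
E
```

```text
(no output)
```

View pics/c.png

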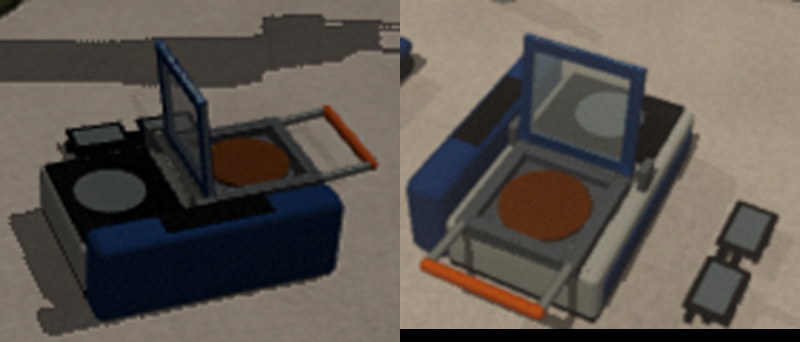

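The crop gives the lid's top corners at scene (285,115) and (302.5,135), matching side (284,200) and (234,186). The lid is near upright, and the box has its head on the +x side.

```bash
cat >> h.py <<'E'
from scipy.spatial.transform import Rotation as Ro
def shift(st,targets,yawdeg=None):
    """targets: world TCP positions -> tool-frame shifts in mm from measured pose; spin to bring tool y to yawdeg"""
    R=Ro.from_rotvec(st["tool_rot"]).as_matrix()
    out=(np.array(targets)-st["position"])@R*1000
    a=np.degrees(np.arctan2(R[1,1],R[0,1]))
    return np.round(out,1), a, None if yawdeg is None else -(yawdeg-a)
E
python3 - <<'E'
from h import *
from bench import get_state
A,B=cam("scene"),cam("side")
print(tri(A,(285,114.7),B,(284,199.7)),tri(A,(302.5,135),B,(234,185.7)))
print("lens",onplane(A,(318,156.5),.062),onplane(B,(242,257),.062))
print("lens2",tri(A,(318,156.5),B,(242,257)),"key",tri(A,(100.5,182),B,(345.5,145)))
s=get_state();print(shift(s,[[.512,.03,.404],[.512,.03,.312]],88.5))
E
```

```text
[0.4624679  0.08088276 0.15720924] [0.55879949 0.08332632 0.1585315 ]
lens [0.52195628 0.14555446 0.062     ] [0.5093328  0.15063008 0.062     ]
lens2 [0.51264701 0.14813581 0.05657647] key [ 0.43748283 -0.35701349  0.05263341]
(array([[-451.7, -407. ,    0.5],
       [-451.7, -406.8,   92.5]]), np.float64(65.09261020896754), np.float64(-23.407389791032458))
```

Call:
step_arm(increments=[{"tx":-0.03,"ty":-0.027,"spin":-3,"claw":0},{"tx":-0.06,"ty":-0.054,"spin":-6,"claw":0},{"tx":-0.09,"ty":-0.081,"spin":-9,"claw":0},{"tx":-0.12,"ty":-0.108,"spin":-12,"claw":0},{"tx":-0.15,"ty":-0.135,"spin":-15,"claw":0},{"tx":-0.18,"ty":-0.162,"spin":-18,"claw":0},{"tx":-0.21,"ty":-0.189,"spin":-21,"claw":0},{"tx":-0.235,"ty":-0.212,"spin":-23.4,"claw":0}])

```text
invalid input at $.increments[0]: expected keys claw, tx, ty, tz, spin
```

```bash
python3 - <<'E'
from h import *
from bench import get_state
s=get_state();print(s["time"],s["position"],s["grip_width"],shift(s,[[.512,.03,.404],[.512,.03,.312]],88.5))
E
```

```text
0.1 [0.27372971 0.58935261 0.4038047 ] 1.0019324644114953 (array([[-451.7, -407. ,    0.5],
       [-451.7, -406.8,   92.5]]), np.float64(65.09261020896754), np.float64(-23.407389791032458))
```

All keys are needed in every row.

Call:
step_arm(increments=[{"tx":-0.03,"ty":-0.027,"tz":0,"spin":-3,"claw":0},{"tx":-0.06,"ty":-0.054,"tz":0,"spin":-6,"claw":0},{"tx":-0.09,"ty":-0.081,"tz":0,"spin":-9,"claw":0},{"tx":-0.12,"ty":-0.108,"tz":0,"spin":-12,"claw":0},{"tx":-0.15,"ty":-0.135,"tz":0,"spin":-15,"claw":0},{"tx":-0.18,"ty":-0.162,"tz":0,"spin":-18,"claw":0},{"tx":-0.21,"ty":-0.189,"tz":0,"spin":-21,"claw":0},{"tx":-0.235,"ty":-0.212,"tz":0,"spin":-23.4,"claw":0}])

```text
time: 0.77
position: [0.3985, 0.2952, 0.4045]
tool_rot: [-0.04, -3.141, 0.001]
ft_force: [1.1, -0.2, 1.0]
grip_width: 0.481
```

```bash
cat > w.py <<'E'
from h import *
from bench import get_state
import sys,json
# usage: w.py yaw x y z x y z ... (TCP targets)
s=get_state();np.set_printoptions(precision=4,suppress=True)
a=[float(x) for x in sys.argv[1:]]
print(s["time"],s["position"],"f",s["ft_force"],"g",round(s["grip_width"],3))
if len(a)>1: print(shift(s,np.reshape(a[1:],(-1,3)),a[0]))
E
python3 w.py 88.5 .512 .03 .404 .512 .03 .312
```

```text
0.7667 [0.3985 0.2952 0.4045] f [ 1.1169 -0.225   0.9965] g 0.481
(array([[-120.3, -262.2,    0.7],
       [-120.3, -262.1,   92.7]]), np.float64(88.52874668468361), np.float64(0.02874668468361108))
```

Call:
step_arm(increments=[{"tx":-0.015,"ty":-0.033,"tz":0,"spin":0,"claw":0},{"tx":-0.03,"ty":-0.066,"tz":0,"spin":0,"claw":0},{"tx":-0.045,"ty":-0.099,"tz":0,"spin":0,"claw":0},{"tx":-0.06,"ty":-0.132,"tz":0,"spin":0,"claw":0},{"tx":-0.075,"ty":-0.165,"tz":0,"spin":0,"claw":0},{"tx":-0.09,"ty":-0.198,"tz":0,"spin":0,"claw":0},{"tx":-0.105,"ty":-0.231,"tz":0,"spin":0,"claw":0},{"tx":-0.12,"ty":-0.262,"tz":0,"spin":0,"claw":0}])

```text
time: 1.43
position: [0.5108, 0.031, 0.4046]
tool_rot: [-0.042, -3.141, -0.0]
ft_force: [1.4, -0.6, -0.1]
grip_width: 0.008
```

Call:
step_arm(increments=[{"tx":0,"ty":0,"tz":0.025,"spin":0,"claw":0},{"tx":0,"ty":0,"tz":0.05,"spin":0,"claw":0},{"tx":0,"ty":0,"tz":0.075,"spin":0,"claw":0},{"tx":0,"ty":0,"tz":0.092,"spin":0,"claw":0},{"tx":0,"ty":0,"tz":0.092,"spin":0,"claw":0}])

```text
time: 1.85
position: [0.5089, 0.033, 0.3087]
tool_rot: [-0.042, -3.134, 0.003]
ft_force: [-1.3, -0.2, -0.8]
grip_width: 0.008
```

```bash
python3 - <<'E'
from h import *
# pushing path: tip centre; contact at lid radius r on outer face (3mm offset), finger half thickness 15
hy,hz=.097,.064
for th in np.linspace(1.7,0,10):
    r=.08; n=np.array([-np.sin(th),np.cos(th)])
    p=np.array([hy,hz])+r*np.array([np.cos(th),np.sin(th)])+.006*n
    print(round(th,2),np.round(p,3))
E
python3 w.py 88.5 .512 .055 .312
```

```text
1.7 [0.081 0.143]
1.51 [0.096 0.144]
1.32 [0.111 0.143]
1.13 [0.125 0.139]
0.94 [0.139 0.132]
0.76 [0.151 0.123]
0.57 [0.161 0.112]
0.38 [0.169 0.099]
0.19 [0.174 0.085]
0.0 [0.177 0.07 ]
1.85 [0.5089 0.033  0.3087] f [-1.3191 -0.2174 -0.7616] g 0.008
(array([[-2.5, 22. , -3.4]]), np.float64(88.47572532616606), np.float64(-0.02427467383394344))
```

Call:
step_arm(increments=[{"tx":0,"ty":0.012,"tz":0,"spin":0,"claw":0},{"tx":0,"ty":0.024,"tz":0,"spin":0,"claw":0},{"tx":0,"ty":0.036,"tz":0,"spin":0,"claw":0},{"tx":0,"ty":0.048,"tz":0,"spin":0,"claw":0},{"tx":0,"ty":0.06,"tz":0,"spin":0,"claw":0},{"tx":0,"ty":0.071,"tz":0,"spin":0,"claw":0},{"tx":0,"ty":0.082,"tz":0,"spin":0,"claw":0},{"tx":0,"ty":0.091,"tz":0,"spin":0,"claw":0}])

```text
time: 2.52
position: [0.5129, 0.1257, 0.3127]
tool_rot: [-0.04, -3.141, -0.0]
ft_force: [-0.2, -1.5, -0.6]
grip_width: 0.008
```

Call:
step_arm(increments=[{"tx":0,"ty":0.006,"tz":0.004,"spin":0,"claw":0},{"tx":0,"ty":0.012,"tz":0.008,"spin":0,"claw":0},{"tx":0,"ty":0.017,"tz":0.014,"spin":0,"claw":0},{"tx":0,"ty":0.021,"tz":0.02,"spin":0,"claw":0},{"tx":0,"ty":0.025,"tz":0.026,"spin":0,"claw":0},{"tx":0,"ty":0.028,"tz":0.032,"spin":0,"claw":0},{"tx":0,"ty":0.03,"tz":0.038,"spin":0,"claw":0},{"tx":0,"ty":0.032,"tz":0.044,"spin":0,"claw":0}])

```text
time: 3.18
position: [0.5139, 0.1563, 0.268]
tool_rot: [-0.042, -3.141, -0.0]
ft_force: [0.1, 0.1, 0.3]
grip_width: 0.008
```

```bash
python3 w.py; python3 - <<'E'
from bench import imaging
import cv2
cv2.imwrite("pics/d.png",cv2.resize(imaging.get_image("side")[150:320,150:370],(660,510),interpolation=cv2.INTER_CUBIC))
E
```

```text
3.1833 [0.5139 0.1563 0.268 ] f [0.0808 0.0918 0.3496] g 0.008
```

View pics/d.png

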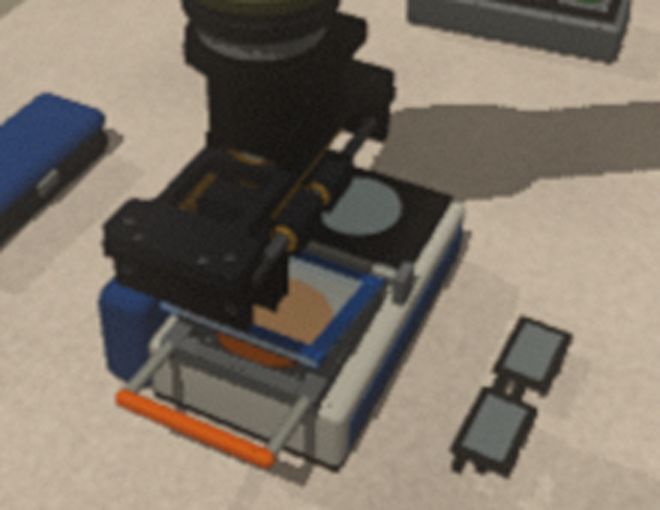

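The fingers are pushing the lid down, and its free edge at about (265,335) is still slightly above the tray. I'll continue down.

Call:
step_arm(increments=[{"tx":0,"ty":0,"tz":0.004,"spin":0,"claw":0},{"tx":0,"ty":0,"tz":0.008,"spin":0,"claw":0},{"tx":0,"ty":0,"tz":0.011,"spin":0,"claw":0},{"tx":0,"ty":0,"tz":0.013,"spin":0,"claw":0},{"tx":0,"ty":0,"tz":0.014,"spin":0,"claw":0},{"tx":0,"ty":0,"tz":0.015,"spin":0,"claw":0},{"tx":0,"ty":0,"tz":0.016,"spin":0,"claw":0},{"tx":0,"ty":0,"tz":0.016,"spin":0,"claw":0}])

```text
time: 3.9
position: [0.5139, 0.1561, 0.2527]
tool_rot: [0.041, 3.141, -0.0]
ft_force: [0.8, -0.2, 0.3]
grip_width: 0.001
```

Call:
step_arm(increments=[{"tx":0,"ty":0,"tz":0.001,"spin":0,"claw":0},{"tx":0,"ty":0,"tz":0.002,"spin":0,"claw":0},{"tx":0,"ty":0,"tz":0.002,"spin":0,"claw":0}])

```text
time: 4.15
position: [0.5141, 0.156, 0.2524]
tool_rot: [-0.042, -3.141, -0.001]
ft_force: [-4.2, -0.3, 11.3]
grip_width: 0.002
```

Call:
step_arm(increments=[{"tx":0,"ty":0,"tz":0.001,"spin":0,"claw":0},{"tx":0,"ty":0,"tz":0.001,"spin":0,"claw":0}])

```text
time: 4.32
position: [0.5142, 0.156, 0.2522]
tool_rot: [-0.042, -3.141, -0.001]
ft_force: [-6.1, -2.0, 16.7]
grip_width: 0.004
```

Call:
step_arm(increments=[{"tx":0,"ty":0,"tz":-0.015,"spin":0,"claw":0},{"tx":0,"ty":0,"tz":-0.04,"spin":0,"claw":0},{"tx":0,"ty":0.02,"tz":-0.07,"spin":0,"claw":0.4},{"tx":0,"ty":0.05,"tz":-0.08,"spin":0,"claw":0.4},{"tx":0,"ty":0.075,"tz":-0.08,"spin":0,"claw":0.4},{"tx":0,"ty":0.085,"tz":-0.08,"spin":0,"claw":0.4},{"tx":0,"ty":0.085,"tz":-0.08,"spin":0,"claw":0.4},{"tx":0,"ty":0.085,"tz":-0.08,"spin":0,"claw":0.4}])

```text
time: 4.98
position: [0.516, 0.2404, 0.3288]
tool_rot: [-0.041, -3.14, 0.003]
ft_force: [0.5, 0.2, 0.1]
grip_width: 0.352
```

```bash
python3 w.py; python3 - <<'E'
from bench import imaging
from h import *
np.set_printoptions(precision=4,suppress=True)
p=imaging.camera_params("wrist");c=(p["intrinsics"],p["camera_from_world"])
w=imaging.get_image("wrist");sd=imaging.get_image("side")
cv2.imwrite("pics/e.png",np.hstack([cv2.resize(w,(400,300)),cv2.resize(sd[170:320,170:370],(400,300))]))
for b in blobs(w,(3,150,70),(14,255,255),60)[:3]:
    r=cv2.minAreaRect(b);bx=cv2.boxPoints(r); i=np.argsort(np.linalg.norm(bx-bx[0],axis=1))
    print(cv2.contourArea(b),r,onplane(c,r[0],.066),[onplane(c,(bx[i[k]]+bx[i[k+1]])/2,.066) for k in(0,2)])
E
```

```text
4.9833 [0.516  0.2404 0.3288] f [0.4679 0.1745 0.0648] g 0.352
1108.0 ((256.9999694824219, 192.49996948242188), (114.99998474121094, 9.999998092651367), 90.0) [0.5139 0.2416 0.066 ] [array([0.4684, 0.2427, 0.066 ]), array([0.5647, 0.2402, 0.066 ])]
```

View pics/e.png

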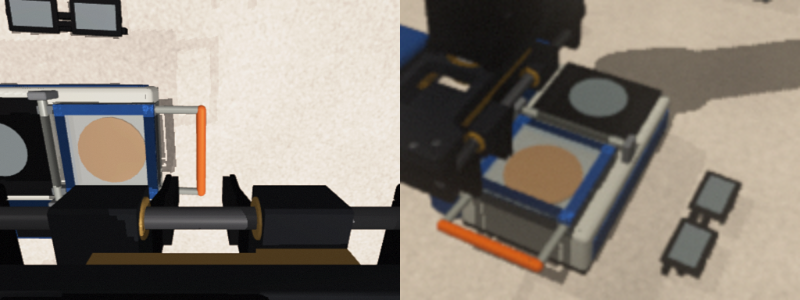

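The lid lies flat over the lens. The bar is vertical in the wrist view at about (201,150), aligned with the jaws. I'll descend and pinch.

Call:
step_arm(increments=[{"tx":0,"ty":0.001,"tz":0.025,"spin":0,"claw":0.4},{"tx":0,"ty":0.001,"tz":0.05,"spin":0,"claw":0.4},{"tx":0,"ty":0.001,"tz":0.07,"spin":0,"claw":0.4},{"tx":0,"ty":0.001,"tz":0.085,"spin":0,"claw":0.4},{"tx":0,"ty":0.001,"tz":0.095,"spin":0,"claw":0.4},{"tx":0,"ty":0.001,"tz":0.101,"spin":0,"claw":0.4},{"tx":0,"ty":0.001,"tz":0.101,"spin":0,"claw":0.4}])

```text
time: 5.67
position: [0.5161, 0.2409, 0.2276]
tool_rot: [-0.044, -3.14, 0.002]
ft_force: [-0.2, 1.0, -0.2]
grip_width: 0.4
```

Call:
step_arm(force=15, increments=[{"tx":0,"ty":0,"tz":0,"spin":0,"claw":0.2},{"tx":0,"ty":0,"tz":0,"spin":0,"claw":0},{"tx":0,"ty":0,"tz":0,"spin":0,"claw":0},{"tx":0,"ty":0,"tz":0,"spin":0,"claw":0},{"tx":0,"ty":0,"tz":0,"spin":0,"claw":0}])

```text
time: 6.08
position: [0.5166, 0.2408, 0.2294]
tool_rot: [0.042, 3.141, -0.004]
ft_force: [-0.8, -5.4, 6.2]
grip_width: 0.108
```

```bash
python3 w.py; python3 - <<'E'
import numpy as np
# shifts from bar start, hinge distance 155: ty, tz in m
for th in range(0,181,5):
    t=np.radians(th); print(th,round(155*(np.cos(t)-1)/1000,3),round(-155*np.sin(t)/1000,3))
E
```

```text
6.0833 [0.5166 0.2408 0.2294] f [-0.8232 -5.3725  6.1758] g 0.108
0 0.0 -0.0
5 -0.001 -0.014
10 -0.002 -0.027
15 -0.005 -0.04
20 -0.009 -0.053
25 -0.015 -0.066
30 -0.021 -0.077
35 -0.028 -0.089
40 -0.036 -0.1
45 -0.045 -0.11
50 -0.055 -0.119
55 -0.066 -0.127
60 -0.077 -0.134
65 -0.089 -0.14
70 -0.102 -0.146
75 -0.115 -0.15
80 -0.128 -0.153
85 -0.141 -0.154
90 -0.155 -0.155
95 -0.169 -0.154
100 -0.182 -0.153
105 -0.195 -0.15
110 -0.208 -0.146
115 -0.221 -0.14
120 -0.232 -0.134
125 -0.244 -0.127
130 -0.255 -0.119
135 -0.265 -0.11
140 -0.274 -0.1
145 -0.282 -0.089
150 -0.289 -0.077
155 -0.295 -0.066
160 -0.301 -0.053
165 -0.305 -0.04
170 -0.308 -0.027
175 -0.309 -0.014
180 -0.31 -0.0
```

Call:
step_arm(increments=[{"tx":0,"ty":0,"tz":-0.005,"spin":0,"claw":0},{"tx":0,"ty":-0.001,"tz":-0.014,"spin":0,"claw":0},{"tx":0,"ty":-0.002,"tz":-0.027,"spin":0,"claw":0},{"tx":0,"ty":-0.005,"tz":-0.04,"spin":0,"claw":0},{"tx":0,"ty":-0.009,"tz":-0.053,"spin":0,"claw":0},{"tx":0,"ty":-0.015,"tz":-0.066,"spin":0,"claw":0},{"tx":0,"ty":-0.021,"tz":-0.077,"spin":0,"claw":0},{"tx":0,"ty":-0.028,"tz":-0.089,"spin":0,"claw":0}])

```text
time: 6.75
position: [0.5155, 0.2126, 0.3184]
tool_rot: [0.042, 3.141, -0.003]
ft_force: [3.6, -5.4, -7.8]
grip_width: 0.107
```

```bash
python3 w.py
```

```text
6.75 [0.5155 0.2126 0.3184] f [ 3.5673 -5.4284 -7.8472] g 0.107
```

Call:
step_arm(increments=[{"tx":0,"ty":-0.008,"tz":-0.011,"spin":0,"claw":0},{"tx":0,"ty":-0.017,"tz":-0.021,"spin":0,"claw":0},{"tx":0,"ty":-0.027,"tz":-0.03,"spin":0,"claw":0},{"tx":0,"ty":-0.038,"tz":-0.038,"spin":0,"claw":0},{"tx":0,"ty":-0.049,"tz":-0.045,"spin":0,"claw":0},{"tx":0,"ty":-0.061,"tz":-0.051,"spin":0,"claw":0},{"tx":0,"ty":-0.074,"tz":-0.057,"spin":0,"claw":0},{"tx":0,"ty":-0.087,"tz":-0.061,"spin":0,"claw":0}])

```text
time: 7.42
position: [0.5131, 0.1274, 0.3808]
tool_rot: [0.039, 3.14, 0.005]
ft_force: [-0.6, 2.3, 2.9]
grip_width: 0.106
```

Call:
step_arm(increments=[{"tx":0,"ty":-0.013,"tz":-0.003,"spin":0,"claw":0},{"tx":0,"ty":-0.026,"tz":-0.004,"spin":0,"claw":0},{"tx":0,"ty":-0.04,"tz":-0.005,"spin":0,"claw":0},{"tx":0,"ty":-0.054,"tz":-0.004,"spin":0,"claw":0},{"tx":0,"ty":-0.067,"tz":-0.003,"spin":0,"claw":0},{"tx":0,"ty":-0.08,"tz":0,"spin":0,"claw":0},{"tx":0,"ty":-0.093,"tz":0.004,"spin":0,"claw":0},{"tx":0,"ty":-0.106,"tz":0.01,"spin":0,"claw":0}])

```text
time: 8.08
position: [0.5103, 0.0193, 0.3688]
tool_rot: [0.042, 3.141, -0.001]
ft_force: [0.9, -0.7, 0.9]
grip_width: 0.107
```

```bash
python3 w.py; python3 - <<'E'
from bench import imaging
import cv2,numpy as np
a=imaging.get_image("side")[120:320,150:390];b=imaging.get_image("scene")[60:220,200:392]
cv2.imwrite("pics/f.png",np.hstack([cv2.resize(x,(400,333)) for x in(a,b)]))
E
```

```text
8.0833 [0.5103 0.0193 0.3688] f [ 0.9273 -0.6925  0.9213] g 0.107
```

View pics/f.png

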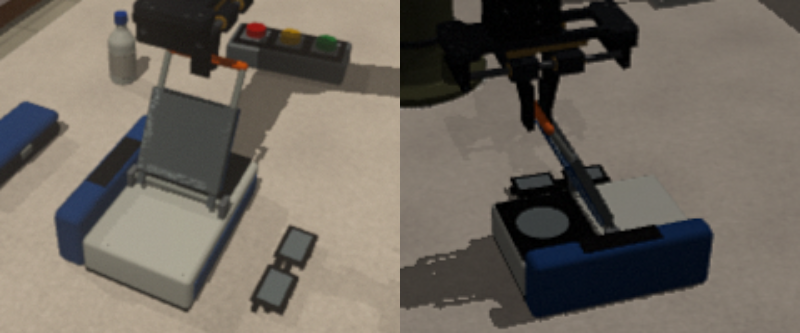

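Holder is past upright at about 115°, lid closed, bar still pinched (545,118 in the right panel). I'll continue down, more slowly at the end.

Call:
step_arm(increments=[{"tx":0,"ty":-0.011,"tz":0.006,"spin":0,"claw":0},{"tx":0,"ty":-0.023,"tz":0.013,"spin":0,"claw":0},{"tx":0,"ty":-0.034,"tz":0.021,"spin":0,"claw":0},{"tx":0,"ty":-0.044,"tz":0.03,"spin":0,"claw":0},{"tx":0,"ty":-0.053,"tz":0.04,"spin":0,"claw":0},{"tx":0,"ty":-0.061,"tz":0.051,"spin":0,"claw":0},{"tx":0,"ty":-0.068,"tz":0.063,"spin":0,"claw":0},{"tx":0,"ty":-0.074,"tz":0.074,"spin":0,"claw":0}])

```text
time: 8.85
position: [0.5083, -0.054, 0.2933]
tool_rot: [-0.043, -3.141, 0.001]
ft_force: [0.8, -1.1, 0.3]
grip_width: 0.103
```

Call:
step_arm(increments=[{"tx":0,"ty":-0.003,"tz":0.007,"spin":0,"claw":0},{"tx":0,"ty":-0.006,"tz":0.013,"spin":0,"claw":0},{"tx":0,"ty":-0.008,"tz":0.02,"spin":0,"claw":0},{"tx":0,"ty":-0.01,"tz":0.026,"spin":0,"claw":0},{"tx":0,"ty":-0.012,"tz":0.033,"spin":0,"claw":0},{"tx":0,"ty":-0.013,"tz":0.039,"spin":0,"claw":0},{"tx":0,"ty":-0.014,"tz":0.045,"spin":0,"claw":0},{"tx":0,"ty":-0.014,"tz":0.05,"spin":0,"claw":0}])

```text
time: 9.52
position: [0.5079, -0.0678, 0.244]
tool_rot: [-0.042, -3.141, 0.003]
ft_force: [-1.5, -8.1, -0.0]
grip_width: 0.097
```

```bash
python3 w.py
```

```text
9.5167 [ 0.5079 -0.0678  0.244 ] f [-1.5459 -8.0859 -0.0488] g 0.097
```

Call:
step_arm(increments=[{"tx":0,"ty":-0.001,"tz":0.003,"spin":0,"claw":0},{"tx":0,"ty":-0.002,"tz":0.006,"spin":0,"claw":0},{"tx":0,"ty":-0.002,"tz":0.009,"spin":0,"claw":0},{"tx":0,"ty":-0.002,"tz":0.011,"spin":0,"claw":0},{"tx":0,"ty":-0.002,"tz":0.012,"spin":0,"claw":0},{"tx":0,"ty":-0.002,"tz":0.013,"spin":0,"claw":0},{"tx":0,"ty":-0.002,"tz":0.014,"spin":0,"claw":0},{"tx":0,"ty":-0.002,"tz":0.014,"spin":0,"claw":0}])

```text
time: 10.18
position: [0.5078, -0.0692, 0.2303]
tool_rot: [-0.042, -3.141, 0.001]
ft_force: [0.4, -5.5, -0.8]
grip_width: 0.102
```

Call:
step_arm(increments=[{"tx":0,"ty":0,"tz":0.001,"spin":0,"claw":0},{"tx":0,"ty":0,"tz":0.002,"spin":0,"claw":0},{"tx":0,"ty":0,"tz":0.002,"spin":0,"claw":0}])

```text
time: 10.43
position: [0.5078, -0.0693, 0.2283]
tool_rot: [-0.042, -3.141, 0.001]
ft_force: [-0.7, -4.8, -0.7]
grip_width: 0.104
```

Call:
step_arm(increments=[{"tx":0,"ty":0,"tz":0.001,"spin":0,"claw":0},{"tx":0,"ty":0,"tz":0.002,"spin":0,"claw":0},{"tx":0,"ty":0,"tz":0.003,"spin":0,"claw":0},{"tx":0,"ty":0,"tz":0.003,"spin":0,"claw":0}])

```text
time: 10.77
position: [0.5078, -0.0693, 0.2253]
tool_rot: [-0.042, -3.141, 0.001]
ft_force: [0.7, -6.1, -0.9]
grip_width: 0.106
```

Call:
step_arm(increments=[{"tx":0,"ty":0,"tz":0.001,"spin":0,"claw":0},{"tx":0,"ty":0,"tz":0.001,"spin":0,"claw":0}])

```text
time: 10.93
position: [0.5078, -0.0693, 0.2243]
tool_rot: [-0.042, -3.141, 0.002]
ft_force: [-1.2, -4.5, -0.8]
grip_width: 0.103
```

```bash
python3 - <<'E'
from bench import imaging
import cv2,numpy as np
a=imaging.get_image("side")[130:290,180:340];b=imaging.get_image("scene")[90:250,200:360]
cv2.imwrite("pics/g.png",np.hstack([cv2.resize(x,(400,400),interpolation=cv2.INTER_CUBIC) for x in(a,b)]))
E
```

```text
(no output)
```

View pics/g.png

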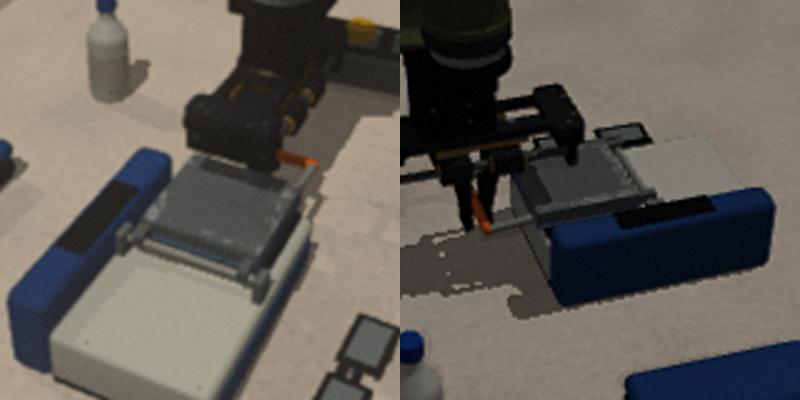

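It's nearly flat on the plate, with the bar at about (480,215). I'll feel for contact.

Call:
step_arm(increments=[{"tx":0,"ty":0,"tz":0.001,"spin":0,"claw":0},{"tx":0,"ty":0,"tz":0.002,"spin":0,"claw":0},{"tx":0,"ty":0,"tz":0.002,"spin":0,"claw":0}])

```text
time: 11.28
position: [0.508, -0.0694, 0.2235]
tool_rot: [-0.042, -3.141, 0.0]
ft_force: [-4.8, -5.0, 7.7]
grip_width: 0.102
```

Call:
step_arm(increments=[{"tx":0,"ty":0,"tz":0.001,"spin":0,"claw":0},{"tx":0,"ty":0,"tz":0.002,"spin":0,"claw":0},{"tx":0,"ty":0,"tz":0.002,"spin":0,"claw":0}])

```text
time: 11.53
position: [0.5083, -0.0695, 0.2226]
tool_rot: [0.042, 3.141, 0.0]
ft_force: [-7.5, -4.6, 16.2]
grip_width: 0.106
```

Contact at z≈0.2235 with a rising reaction, so it is down. Open and withdraw.

Call:
step_arm(increments=[{"tx":0,"ty":0,"tz":-0.002,"spin":0,"claw":0},{"tx":0,"ty":0,"tz":-0.002,"spin":0,"claw":0.2},{"tx":0,"ty":0,"tz":-0.002,"spin":0,"claw":0.35},{"tx":0,"ty":0,"tz":-0.002,"spin":0,"claw":0.35},{"tx":0,"ty":0,"tz":-0.01,"spin":0,"claw":0.35},{"tx":0,"ty":0,"tz":-0.025,"spin":0,"claw":0.35},{"tx":0,"ty":0,"tz":-0.055,"spin":0,"claw":0.35},{"tx":0,"ty":0,"tz":-0.09,"spin":0,"claw":0.35}])

```text
time: 12.2
position: [0.5072, -0.0679, 0.3105]
tool_rot: [-0.04, -3.137, -0.0]
ft_force: [0.6, 0.6, -0.2]
grip_width: 0.345
```

```bash
python3 w.py 88.5 .455 -.345 .34; python3 - <<'E'
from bench import imaging
from h import *
for n in("side","scene"):
  im=imaging.get_image(n)
  for b in blobs(im,(3,150,70),(14,255,255),15)[:2]:
    r=cv2.minAreaRect(b);print(n,r,onplane(cam(n),r[0],.060))
E
```

```text
12.2 [ 0.5072 -0.0679  0.3105] f [ 0.5572  0.5603 -0.1945] g 0.345
(array([[  45.2, -278.4,  -29.3]]), np.float64(88.53050432702038), np.float64(0.030504327020381083))
side ((286.8269348144531, 190.63461303710938), (39.81843566894531, 3.946761131286621), 15.255118370056152) [ 0.50726667 -0.07501186  0.06      ]
side ((220.0, 92.5), (10.0, 7.0), 0.0) [ 0.92674379 -0.52959138  0.06      ]
```

Call:
step_arm(increments=[{"tx":0.008,"ty":-0.035,"tz":-0.02,"spin":0,"claw":0},{"tx":0.016,"ty":-0.07,"tz":-0.03,"spin":0,"claw":0},{"tx":0.024,"ty":-0.105,"tz":-0.03,"spin":0,"claw":0},{"tx":0.032,"ty":-0.14,"tz":-0.03,"spin":0,"claw":0},{"tx":0.04,"ty":-0.175,"tz":-0.03,"spin":0,"claw":0},{"tx":0.048,"ty":-0.21,"tz":-0.03,"spin":0,"claw":0},{"tx":0.055,"ty":-0.245,"tz":-0.03,"spin":0,"claw":0},{"tx":0.06,"ty":-0.28,"tz":-0.03,"spin":0,"claw":0}])

```text
time: 12.97
position: [0.4401, -0.3481, 0.341]
tool_rot: [0.04, 3.14, 0.002]
ft_force: [0.7, -0.3, -0.2]
grip_width: 0.003
```

Call:
step_arm(increments=[{"tx":0,"ty":0,"tz":0,"spin":0,"claw":0},{"tx":0,"ty":0,"tz":0,"spin":0,"claw":0}])

```text
time: 13.13
position: [0.4397, -0.3488, 0.3407]
tool_rot: [-0.048, -3.141, 0.001]
ft_force: [1.3, 0.6, -0.3]
grip_width: 0.005
```

```bash
python3 w.py; python3 - <<'E'
from bench import imaging
from h import *
np.set_printoptions(precision=4,suppress=True)
p=imaging.camera_params("wrist");c=(p["intrinsics"],p["camera_from_world"])
w=imaging.get_image("wrist");cv2.imwrite("pics/i.png",w)
for n,lo,hi in(("green",(45,80,40),(85,255,255)),("yellow",(15,120,80),(32,255,255)),("red",(0,150,80),(6,255,255))):
  for b in blobs(w,lo,hi,100)[:2]:
    u,r=cv2.minEnclosingCircle(b);print(n,u,r,cv2.contourArea(b),onplane(c,u,.056))
E
```

```text
13.1333 [ 0.4397 -0.3488  0.3407] f [ 1.2849  0.6448 -0.2948] g 0.005
green (246.5483856201172, 184.94515991210938) 20.107404708862305 1156.0 [ 0.4375 -0.3562  0.056 ]
yellow (240.0, 279.5) 25.578411102294922 173.0 [ 0.5303 -0.3661  0.056 ]
yellow (273.0, 279.0) 26.019323348999023 138.0 [ 0.5307 -0.3349  0.056 ]
red (258.9473571777344, 307.52630615234375) 13.843820571899414 112.0 [ 0.562  -0.3491  0.056 ]
```

View pics/i.png

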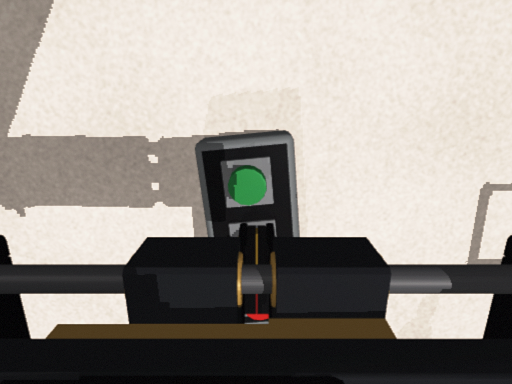

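The green key is centred at (247,185), which works out to (0.4375, -0.356). Move above it, then descend in small steps.

Call:
step_arm(increments=[{"tx":0.002,"ty":-0.007,"tz":0.02,"spin":0,"claw":0},{"tx":0.002,"ty":-0.007,"tz":0.045,"spin":0,"claw":0},{"tx":0.002,"ty":-0.007,"tz":0.065,"spin":0,"claw":0},{"tx":0.002,"ty":-0.007,"tz":0.08,"spin":0,"claw":0},{"tx":0.002,"ty":-0.007,"tz":0.09,"spin":0,"claw":0},{"tx":0.002,"ty":-0.007,"tz":0.096,"spin":0,"claw":0},{"tx":0.002,"ty":-0.007,"tz":0.096,"spin":0,"claw":0},{"tx":0.002,"ty":-0.007,"tz":0.096,"spin":0,"claw":0}])

```text
time: 13.85
position: [0.4391, -0.3536, 0.2452]
tool_rot: [0.04, 3.141, 0.0]
ft_force: [-0.0, -0.1, 0.1]
grip_width: 0.005
```

Call:
step_arm(increments=[{"tx":0,"ty":0,"tz":0.001,"spin":0,"claw":0},{"tx":0,"ty":0,"tz":0.002,"spin":0,"claw":0},{"tx":0,"ty":0,"tz":0.002,"spin":0,"claw":0}])

```text
time: 14.1
position: [0.4387, -0.3541, 0.2433]
tool_rot: [0.041, 3.14, -0.0]
ft_force: [0.7, 1.4, 0.2]
grip_width: 0.006
```

Call:
step_arm(increments=[{"tx":0,"ty":0,"tz":0.001,"spin":0,"claw":0},{"tx":0,"ty":0,"tz":0.002,"spin":0,"claw":0},{"tx":0,"ty":0,"tz":0.002,"spin":0,"claw":0}])

```text
time: 14.35
position: [0.4385, -0.3541, 0.2408]
tool_rot: [0.042, 3.141, 0.0]
ft_force: [-0.2, -0.5, -0.1]
grip_width: 0.004
```

Call:
step_arm(increments=[{"tx":0,"ty":0,"tz":0.001,"spin":0,"claw":0},{"tx":0,"ty":0,"tz":0.0015,"spin":0,"claw":0},{"tx":0,"ty":0,"tz":0.0015,"spin":0,"claw":0}])

```text
time: 14.6
position: [0.4385, -0.3541, 0.2396]
tool_rot: [0.042, 3.141, 0.0]
ft_force: [-1.1, 0.9, 5.1]
grip_width: 0.005
```

Call:
step_arm(increments=[{"tx":0,"ty":0,"tz":0.001,"spin":0,"claw":0},{"tx":0,"ty":0,"tz":0.0015,"spin":0,"claw":0},{"tx":0,"ty":0,"tz":0.0015,"spin":0,"claw":0}])

```text
time: 14.85
position: [0.4385, -0.3541, 0.2382]
tool_rot: [0.042, 3.141, 0.0]
ft_force: [-1.7, 1.2, 6.2]
grip_width: 0.005
```

Call:
step_arm(increments=[{"tx":0,"ty":0,"tz":0.001,"spin":0,"claw":0},{"tx":0,"ty":0,"tz":0.001,"spin":0,"claw":0}])

```text
time: 15.02
position: [0.4385, -0.3541, 0.2372]
tool_rot: [0.041, 3.141, 0.0]
ft_force: [-1.7, 1.3, 5.6]
grip_width: 0.006
```

Call:
step_arm(increments=[{"tx":0,"ty":0,"tz":0.001,"spin":0,"claw":0},{"tx":0,"ty":0,"tz":0.001,"spin":0,"claw":0}])

```text
time: 15.18
position: [0.4385, -0.3541, 0.236]
tool_rot: [0.041, 3.141, 0.0]
ft_force: [-1.2, 0.8, 5.1]
grip_width: 0.005
```

Call:
step_arm(increments=[{"tx":0,"ty":0,"tz":0.001,"spin":0,"claw":0},{"tx":0,"ty":0,"tz":0.001,"spin":0,"claw":0}])

```text
time: 15.35
position: [0.4385, -0.3541, 0.2346]
tool_rot: [0.041, 3.141, -0.0]
ft_force: [-0.6, -0.2, 2.8]
grip_width: 0.009
```

The force peaked at about 6.2 N and has dropped to 2.8 N at about 6 mm depth, so the key clicked short of its bottom. Release and retract.

Call:
step_arm(increments=[{"tx":0,"ty":0,"tz":-0.004,"spin":0,"claw":0},{"tx":0,"ty":0,"tz":-0.012,"spin":0,"claw":0},{"tx":0,"ty":0,"tz":-0.03,"spin":0,"claw":0},{"tx":0,"ty":0,"tz":-0.06,"spin":0,"claw":0},{"tx":0,"ty":0,"tz":-0.1,"spin":0,"claw":0},{"tx":0,"ty":0,"tz":-0.12,"spin":0,"claw":0},{"tx":0,"ty":0,"tz":-0.12,"spin":0,"claw":0},{"tx":0,"ty":0,"tz":-0.12,"spin":0,"claw":0}])

```text
time: 16.02
position: [0.4386, -0.3543, 0.3562]
tool_rot: [0.041, 3.138, -0.001]
ft_force: [-0.7, -0.8, 0.4]
grip_width: 0.002
```

```bash
python3 w.py; python3 - <<'E'
from bench import imaging
import cv2,numpy as np
cv2.imwrite("pics/j.png",np.hstack([cv2.resize(imaging.get_image(n),(400,300),interpolation=cv2.INTER_AREA) for n in("side","scene")]))
E
```

```text
16.0167 [ 0.4386 -0.3543  0.3562] f [-0.7027 -0.8046  0.4235] g 0.002
```

View pics/j.png

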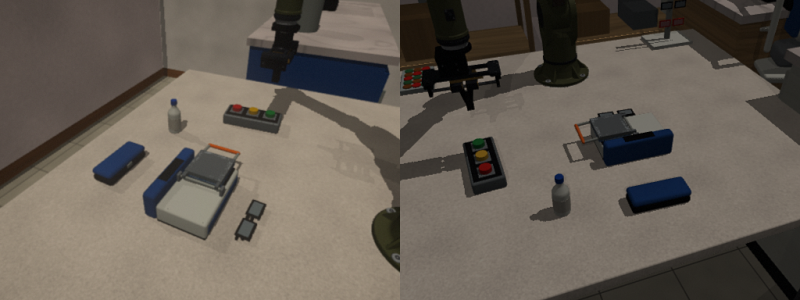

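The holder lies turned over on the plate with its bar at (223,149) in the side panel. The keys are up, and the bottle, case and spectacles haven't moved. The robot is clear, so I'll hand in.

```bash
python3 -c "
from bench import workorder; print(workorder.close_job())"
```

```text
the job is handed in; nothing more can be done
None
```

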